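Reset the collection climate logger with a probe

ROBOT

A 6-joint arm with a two-finger parallel gripper is mounted at the origin on the work surface. World frame = base frame: x ahead of the robot, y to its left, z up, the work surface at z = 0. Lengths are in m, angles in rad, forces in N, time in s.
With the tool pointing down it reaches from about 0.35 to 0.775 m from the base axis. Payload 5.5 kg.
Tool frame: the origin (TCP) lies at the very end of the fingers, on their centre line; the grasp point (between the pads) lies 19 mm behind it; z points along the fingers, y is the line along which they close (so a half turn about z gives the same grasp; the last joint's range is limited). The gripper opens to 85 mm and grips with 20 to 120 N. Pads are 22 mm wide; open, the fingers measure 114 mm over their backs; the gripper's body (76 mm by 85 mm) begins 54 mm behind the grasp point. The pads swing forward as they close: fully open they stand 13 mm farther back than shut.
Start: joints at [1.029, 0.313, 0.046, 1.304, 0, 1.431], TCP at [0.225, 0.529, 0.204] pointing down, gripper open.
Joint ranges: [-2.76, 2.76], [-0.86, 1.69], [-1.03, 1.26], [-2.2, 2.34], [-1.47, 1.5], [-3.14, 3.14]. Speed limits (rad/s): [2.57, 2.57, 3.14, 3.14, 3.14, 3.14].

INTERFACE

Orientations are given as a unit quaternion [w, x, y, z].
In Python, from workcell import get_state, read_camera, hand_in gives the robot as it stands.
- The arm moves only by the tool send_rows, never from a script. Its argument "increments" is a list of rows, each an object of numbers: "dx", "dy", "dz": the shift along the world's x, y, z in units of 25 mm (1.0 is 25 mm); "roll": the turn about the world's z in units of 8 degrees (1.0 is 8 degrees); "claw": the opening, from -1 (shut) to 1 (fully open). In form: [{"dx": .., "dy": .., "dz": .., "roll": .., "claw": ..}, ...]. A call has exactly 5 rows; each row is the pose to reach, as a shift and turn from the pose commanded when the call began; what a row does not reach only later rows make up. A row lasts 1/8 s, in which the tool goes at most 62.5 mm and 10.7 degrees, less where a joint would pass 70% of its speed; a pose out of reach is approached as far as the arm can. A call with a gripper value outside its range is refused whole. The fingers move at their own pace and stop on an object; "grip_force" is the grip in N (left out, the last holds). Time passes only in rows, so rows that repeat a pose let the fingers close, or fill a call up. It gives the time, the measured TCP pose, the force, the opening and the grip force at its end, in the units of the state.
- get_state(): the state, without advancing time (a new reading comes with each control period).
- read_camera(name): name is "side" or "top" or "wrist"; returns a dict with "image" (400x640x3 uint8, blue, green, red), "fx", "fy", "cx", "cy" (pixels), "world_to_cam" (4x4, takes a point from world to camera coordinates). Camera axes: x right, y up, looking along -z (the intrinsics and any distortion apply to the point x, -y, -z); pixel columns grow to the right and rows downward; lengths in m; the calibration is good to about 2 mm. A picture is of the moment at which its call begins. There is no depth.
- hand_in(): hands the job in; it is judged then, once.
The state is a dict: "clock": time; "joint_pos": joint angles; "qvel": joint speeds; "tau": joint torques, N m; "tcp_pos": TCP position; "orientation": TCP orientation; "wrist_force": force on the tool from outside, world axes, zero at the start; "ft_torque": the same for the moment, N m; "finger_gap": finger opening in m; "grip_force": force on a finger pad.
Only numpy, scipy, OpenCV 4.12 (cv2) and the standard library are available. Lean on these libraries where they do the work, as an engineer would, in place of code of your own. Each camera call takes 0.05 s, during which the arm holds its last target. There are 200 camera calls.

TASK

The climate logger is lying on its back: stand it upright on its foot end on the bare desk, clear of everything, so that its reset hole looks up, and let go of it. Then take the blue blunt probe out of the tool block, reach its steel tip into the reset hole and hold the sunken red button fully down; finish like that, still gripping the probe and holding the button down with the logger standing by itself. Leave the yellow needle, the specimen tray, the jar and the cork stage where they are.

Things in the scene. Friction and masses are not known exactly. Their poses are not given: they have to be found in the camera images.
- logger: climate data logger, loose: dark grey plastic box 110 mm long (x), 58 wide (y), 32 thick (z), about 0.3 kg. Starts lying on its back, display up, head end roughly away from the robot. Origin: centre of its back face (underside while it lies). x points along the length to the head end (reset hole), z out of the display; standing on its foot end, x points straight up
- logger_foot (a point): centre of the logger's flat foot end (58 x 32 mm, dark rubber pad), 55 mm from mid-length, 16 mm in front of the back face; on the desk (height 0) when it stands
- logger_hole (a point): centre of the mouth of the reset hole, in the middle of the flat head end, ringed in orange; 110 mm above the desk when the logger stands. Round hole, 13 mm in diameter with a 2 mm chamfer, straight along the logger's x; the red button lies 10 mm below the mouth. Axes as the logger's
- reset_button (a joint): spring button in the hole: 0 = up, 0.005 m = fully down (its stop). 11 mm in diameter; starts to move at about 1.5 N, fully down takes 4.5 N; springs back when let go
- button_face (a point): centre of the red button's outer face; it moves with the button
- stylus: blue blunt probe, loose, 35 g, upright in one of the block's two outer holes. Round handle 12 mm in diameter, 110 mm long, above a steel tip rod 5 mm in diameter, 40 mm long, flat end. Origin: centre of the tip's end; z points up to the handle (at z = 40 to 150 mm). In the block the handle's shoulder rests on its top: tip's end 5 mm, handle's end 155 mm above the desk
- stylus_tip (a point): centre of the flat end of the probe's steel tip
- needle: yellow-handled setting needle in the other outer hole, loose: the same shape but the handle is only 60 mm long (top 105 mm above the desk); leave it
- block: wooden tool block, fixed, 60 mm (x) by 130 mm (y) by 45 mm high; three upright 8 mm holes 43 mm deep in its top in a row along its y: at -35, 0 (empty) and +35 mm. Origin: centre of its underside
- tray: open grey tray of pinned insects, loose, 150 mm (x) by 230 mm (y) by 45 mm high; origin: centre of its underside; leave it
- jar: amber glass jar with a steel lid, loose, 64 mm in diameter, 85 mm high; origin: centre of its underside; leave it
- cork_stage: round wooden pinning stage with a cork top, loose, 130 mm in diameter, 36 mm high with pins to 60 mm; origin: centre of its underside; leave it

How it is judged:
By the outcome, as a careful person would: the job done as asked, in the order asked, and still so for the second after the job is handed in, while the arm keeps its last pose, push and grip.
It also fails if it takes over 70 s, if anything falls off the work surface, if the arm or the gripper's body presses on something with over 40 N, if the wrist force passes 120 N, or if a joint passes its speed limit or range.

## Working session

There is one attempt and no reset: what is moved stays moved. The work goes in short steps, Python scripts to look and compute and a tool call to move; the robot and the scene stay as the last step left them, time stands still between calls to the robot, and variables do not carry over. Pictures are saved under pics/ and viewed, at most 10 in all, crops included, and the job is handed in when it is done.

Besides the shell and the picture viewer there is one more tool, called after "Request:" in YAML: its name, and indented under it one key for each argument. send_rows: Moves the arm, as the interface text tells. Its arguments: {"type":"object","properties":{"increments":{"type":"array","items":{"type":"object","properties":{"dx":{"type":"number"},"dy":{"type":"number"},"dz":{"type":"number"},"roll":{"type":"number"},"claw":{"type":"number"}}}},"grip_force":{"type":"number"}},"required":["increments"]}

```bash
mkdir -p pics; ls
cat > h.py <<'E'
import numpy as np, cv2
from workcell import get_state, read_camera, hand_in
def proj(c,P):
    P=np.atleast_2d(P).astype(float); M=np.array(c['world_to_cam']); q=P@M[:3,:3].T+M[:3,3]
    return np.c_[c['fx']*q[:,0]/-q[:,2]+c['cx'], c['fy']*-q[:,1]/-q[:,2]+c['cy']]
def ray(c,u,v):
    M=np.array(c['world_to_cam']); R=M[:3,:3]; d=np.array([(u-c['cx'])/c['fx'],-(v-c['cy'])/c['fy'],-1.0])
    return -R.T@M[:3,3], R.T@d
def onz(c,u,v,z):
    o,d=ray(c,u,v); return o+d*(z-o[2])/d[2]
E
python3 - <<'E'
from h import *
s=get_state(); print(s)
for n in ['side','top','wrist']:
    c=read_camera(n); cv2.imwrite(f'pics/{n}0.png',c['image']); print(n,{k:v for k,v in c.items() if k!='image'})
E
```

```text
pics
{'clock': 0.0, 'joint_pos': array([ 1.02940342e+00,  3.13990004e-01,  4.49887800e-02,  1.30359739e+00,
       -1.31387182e-05,  1.43120661e+00]), 'qvel': array([ 0.0022649 , -0.00082974,  0.00057744, -0.00095688, -0.00176545,
       -0.00095849]), 'tau': array([-1.37242871e-03, -4.80631614e+01,  2.98529309e+01,  1.92072429e-02,
       -3.18693956e-04,  7.85745698e-06]), 'tcp_pos': array([0.2245891 , 0.52872254, 0.20311884]), 'orientation': array([-2.94744081e-04,  1.99552787e-01,  9.79886663e-01, -8.51601101e-04]), 'wrist_force': array([ 0.26747961, -0.19336606, -0.6967014 ]), 'ft_torque': array([-0.03692159,  0.02310187, -0.02152353]), 'grip_force': 0.0, 'finger_gap': 0.08541768353045613}
side {'fx': 435.7867800505669, 'fy': 435.7867800505669, 'cx': 315.5477998685477, 'cy': 199.25149669650497, 'world_to_cam': array([[ 0.92134052, -0.38870023,  0.00661743, -0.589657  ],
       [ 0.24193606,  0.58662164,  0.77287903, -0.18148545],
       [-0.30430018, -0.71048377,  0.63451889, -0.91600145],
       [ 0.        ,  0.        ,  0.        ,  1.        ]])}
top {'fx': 481.3501292526656, 'fy': 481.3501292526656, 'cx': 320.7269369504244, 'cy': 212.4382215197128, 'world_to_cam': array([[-0.01657161, -0.99985368,  0.00424193,  0.0159006 ],
       [ 0.99658716, -0.01617405,  0.08094711, -0.60798843],
       [-0.08086666,  0.00556887,  0.99670937, -1.34516044],
       [ 0.        ,  0.        ,  0.        ,  1.        ]])}
wrist {'fx': 300.3501047943295, 'fy': 300.3501047943295, 'cx': 317.17744189555185, 'cy': 200.66501415645206, 'world_to_cam': array([[ 0.3905547 ,  0.92057805, -0.00175636, -0.57477763],
       [-0.88681404,  0.37571699, -0.26906802,  0.03499357],
       [-0.24703822,  0.10664335,  0.96311957, -0.37854862],
       [ 0.        ,  0.        ,  0.        ,  1.        ]])}
```

View pics/top0.png

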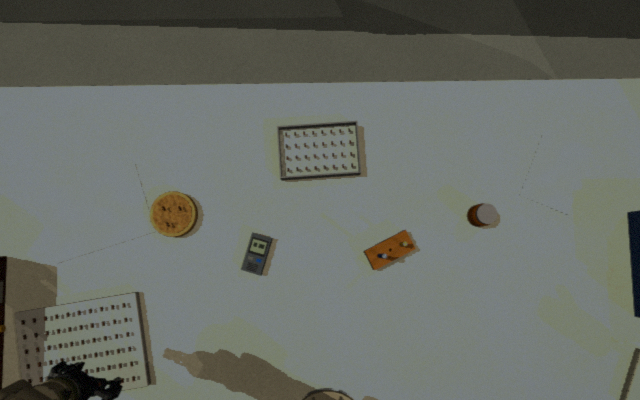

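View pics/side0.png

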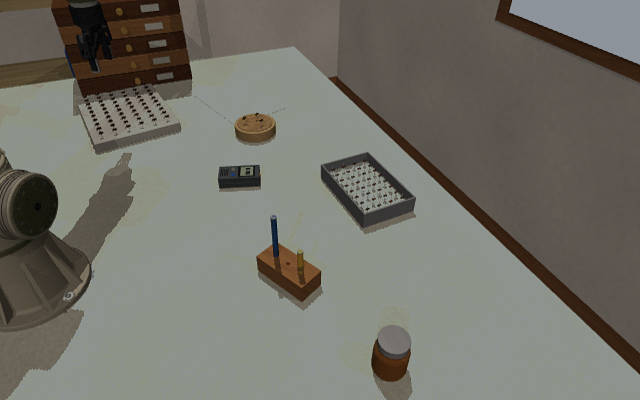

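The top view shows the logger at about (258,254) with its display end up in the image. The block is at (391,250), the stage at (173,214), the tray at (320,150) and the jar at (483,215). In the side view, the blue probe is the tall handle at (275,236) and the yellow needle is at (300,260).

Run:
```python
from h import *
t=read_camera('top'); im=t['image']; hsv=cv2.cvtColor(im,cv2.COLOR_BGR2HSV)
m=np.zeros(im.shape[:2],np.uint8); m[225:282,232:285]=(im[225:282,232:285].max(2)<115).astype(np.uint8)
m=cv2.morphologyEx(m,cv2.MORPH_CLOSE,np.ones((5,5)))
cs=cv2.findContours(m,0,1)[0]; c=max(cs,key=cv2.contourArea); r=cv2.minAreaRect(c); print(r)
b=cv2.boxPoints(r); print([onz(t,*p,0.03)[:2].round(4) for p in b], onz(t,*r[0],0.03))
# block top
h=hsv[225:275,355:425]; o=((h[...,0]<20)&(h[...,1]>130)&(h[...,2]>70)).astype(np.uint8)
c=max(cv2.findContours(o,0,1,offset=(355,225))[0],key=cv2.contourArea); r=cv2.minAreaRect(c); print('block',r,[onz(t,*p,0.045)[:2].round(4) for p in cv2.boxPoints(r)])
cv2.imwrite('pics/crop.png',cv2.resize(im[215:290,225:435],None,fx=3.8,fy=3.8,interpolation=2))
s=read_camera('side'); im=s['image']; hs=cv2.cvtColor(im,cv2.COLOR_BGR2HSV)
b=np.zeros(im.shape[:2],np.uint8); R=(slice(205,275),slice(262,290)); hh=hs[R]; b[R]=((hh[...,0]>95)&(hh[...,0]<130)&(hh[...,1]>110))
ys,xs=np.nonzero(b); print(len(ys),ys.min(),ys.max()); f=np.polyfit(ys,xs,1)
for v,z in((ys.min(),.155),(ys.max(),.045)): print('stylus',onz(s,np.polyval(f,v),v,z))
```

```text
((258.75689697265625, 253.97708129882812), (27.872745513916016, 40.8991813659668), 16.699243545532227)
[array([0.4507, 0.2364]), array([0.5601, 0.2029]), array([0.5362, 0.1277]), array([0.4271, 0.1617])] [0.49333331 0.18221388 0.03      ]
block ((389.7108459472656, 249.67527770996094), (21.93487548828125, 46.864707946777344), 62.35402297973633) [array([ 0.4973, -0.1124]), array([ 0.5559, -0.23  ]), array([ 0.5013, -0.2567]), array([ 0.443 , -0.1394])]
176 216 256
stylus [ 0.48427518 -0.15077136  0.155     ]
stylus [ 0.48328228 -0.15450739  0.045     ]
```

View pics/crop.png

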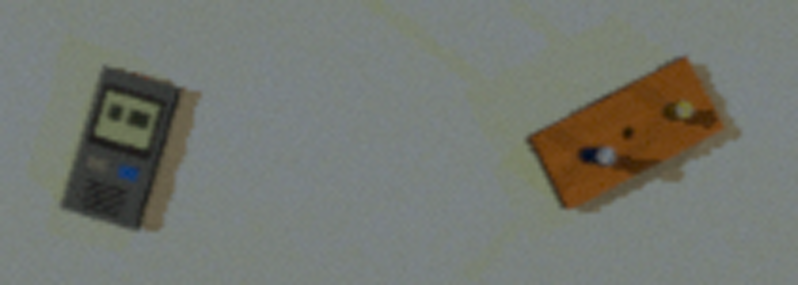

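The crop shows the logger's display end up-left, leaning about -17° in yaw. The block carries the blue probe at about (600,155) and the needle at (683,110) in crop pixels. I'll move above the logger's head end.

Request:
send_rows:
  increments:
    - {"dx": 2,"dy": -1.5,"roll": 0.2,"claw": 1}
    - {"dx": 3.2,"dy": -3.2,"roll": 0.75,"claw": 1}
    - {"dx": 4.8,"dy": -4.8,"roll": 0.75,"claw": 1}
    - {"dx": 6.4,"dy": -6.4,"roll": 0.75,"claw": 1}
    - {"dx": 8,"dy": -8,"roll": 0.75,"claw": 1}

```text
schema error: expected keys dx, dy, dz, roll, claw
```

Request:
send_rows:
  increments:
    - {"dx": 1,"dy": -1.5,"claw": 1}
    - {"dx": 2,"dy": -3,"claw": 1}
    - {"dx": 3,"dy": -5,"claw": 1}
    - {"dx": 3.6,"dy": -6,"claw": 1}
    - {"dx": 3.6,"dy": -6,"claw": 1}

```text
schema error: expected keys dx, dy, dz, roll, claw
```

Run:
```python
from h import *
s=get_state(); print(s['clock'],s['tcp_pos'],s['orientation'])
c=read_camera('wrist'); cv2.imwrite('pics/w1.png',c['image']); print(proj(c,[[.497,.192,.032],[.55,.176,.032],[.444,.208,.032]]))
```

```text
0.25 [0.2247702  0.528987   0.20356595] [-1.34735938e-04  1.99565363e-01  9.79884423e-01 -4.07427213e-04]
[[180.84588746 428.86372566]
 [189.04275802 455.83107412]
 [172.09146374 400.06205149]]
```

View pics/w1.png

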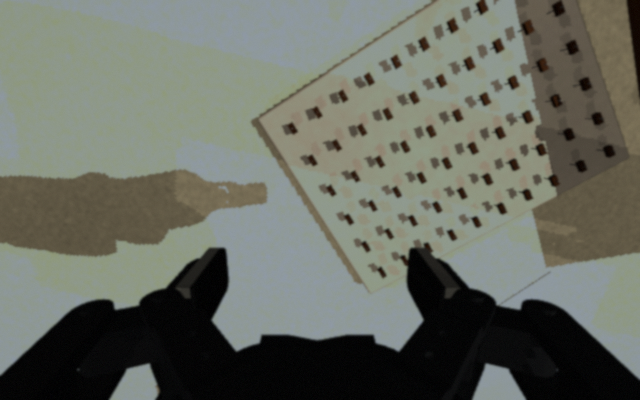

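All five keys are needed, so the move was refused. The picture only shows the start area: a pale specimen board at upper right and the open fingers at (220,250) and (415,250).

Request:
send_rows:
  increments:
    - {"dx": 1.5,"dy": -1.5,"dz": 0,"roll": 0.2,"claw": 1}
    - {"dx": 3.2,"dy": -3.2,"dz": 0,"roll": 0.75,"claw": 1}
    - {"dx": 4.8,"dy": -4.8,"dz": 0,"roll": 0.75,"claw": 1}
    - {"dx": 6.4,"dy": -6.4,"dz": 0,"roll": 0.75,"claw": 1}
    - {"dx": 8,"dy": -8,"dz": 0,"roll": 0.75,"claw": 1}

```text
clock: 0.92
tcp_pos: [0.426, 0.3279, 0.2042]
orientation: [0.0, 0.148, 0.989, 0.0]
wrist_force: [0.8, 0.5, -0.3]
finger_gap: 0.0853
grip_force: 0.0
```

Request:
send_rows:
  increments:
    - {"dx": 1,"dy": -1.5,"dz": 0,"roll": 0,"claw": 1}
    - {"dx": 2,"dy": -3,"dz": 0,"roll": 0,"claw": 1}
    - {"dx": 3,"dy": -5,"dz": 0,"roll": 0,"claw": 1}
    - {"dx": 3.6,"dy": -6,"dz": 0,"roll": 0,"claw": 1}
    - {"dx": 3.6,"dy": -6,"dz": 0,"roll": 0,"claw": 1}

```text
clock: 1.55
tcp_pos: [0.5159, 0.1774, 0.2038]
orientation: [0.0, 0.15, 0.989, -0.0]
wrist_force: [0.6, 0.9, -0.2]
finger_gap: 0.0851
grip_force: 0.0
```

Run:
```python
from h import *
s=get_state(); print(s['clock'],s['tcp_pos'],s['orientation'])
c=read_camera('wrist'); cv2.imwrite('pics/w2.png',c['image']); print(proj(c,[[.497,.192,.032],[.55,.176,.032],[.444,.208,.032]]))
```

```text
1.55 [0.51586664 0.17739029 0.20379257] [ 7.42468841e-07  1.49830272e-01  9.88711732e-01 -3.75271355e-05]
[[324.01186518 158.72354757]
 [324.05484897 205.42517629]
 [323.96495532 107.75626968]]
```

View pics/w2.png

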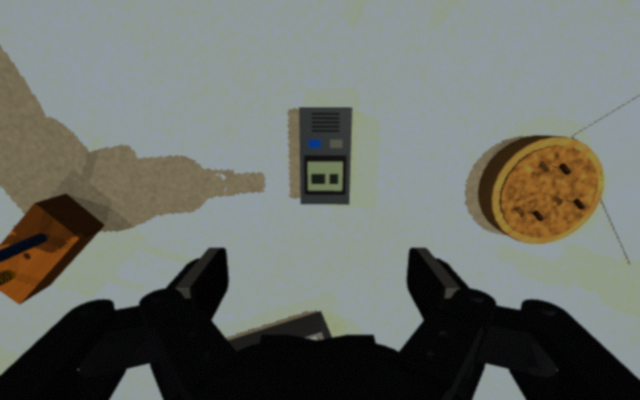

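The wrist view shows the logger at u 300–352, v 108–204, with its head edge at v≈204. That is within 2 mm of the estimate. I'll descend over the head end and grip gently.

Request:
send_rows:
  increments:
    - {"dx": 0.5,"dy": 0.1,"dz": -1.5,"roll": 0,"claw": 1}
    - {"dx": 0.9,"dy": 0.16,"dz": -3.5,"roll": 0,"claw": 1}
    - {"dx": 0.9,"dy": 0.16,"dz": -5.5,"roll": 0,"claw": 1}
    - {"dx": 0.9,"dy": 0.16,"dz": -7.2,"roll": 0,"claw": 1}
    - {"dx": 0.9,"dy": 0.16,"dz": -7.9,"roll": 0,"claw": 1}

```text
clock: 2.22
tcp_pos: [0.5343, 0.1843, 0.0036]
orientation: [-0.002, 0.147, 0.989, -0.001]
wrist_force: [0.4, -0.7, 0.7]
finger_gap: 0.0855
grip_force: 0.0
```

Request:
send_rows:
  grip_force: 20
  increments:
    - {"dx": 0,"dy": 0,"dz": 0,"roll": 0,"claw": 1}
    - {"dx": 0,"dy": 0,"dz": 0,"roll": 0,"claw": -0.2}
    - {"dx": 0,"dy": 0,"dz": 0,"roll": 0,"claw": -0.2}
    - {"dx": 0,"dy": 0,"dz": 0,"roll": 0,"claw": -0.2}
    - {"dx": 0,"dy": 0,"dz": 0,"roll": 0,"claw": -0.2}

```text
clock: 2.85
tcp_pos: [0.5378, 0.1833, 0.0071]
orientation: [0.0, 0.148, 0.989, 0.0]
wrist_force: [0.3, -1.2, -1.2]
finger_gap: 0.034
grip_force: 0.0
```

Run:
```python
from h import *
a=read_camera('wrist')['image']; b=read_camera('side')['image'][120:220,180:320]
cv2.imwrite('pics/w3.png',np.hstack([a[60:400],cv2.resize(b,(476,340))])[:, 100:]) if 0 else cv2.imwrite('pics/w3.png',np.hstack([a[60:400,100:480],cv2.resize(b,(400,340))]))
```

```text
(no output)
```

View pics/w3.png

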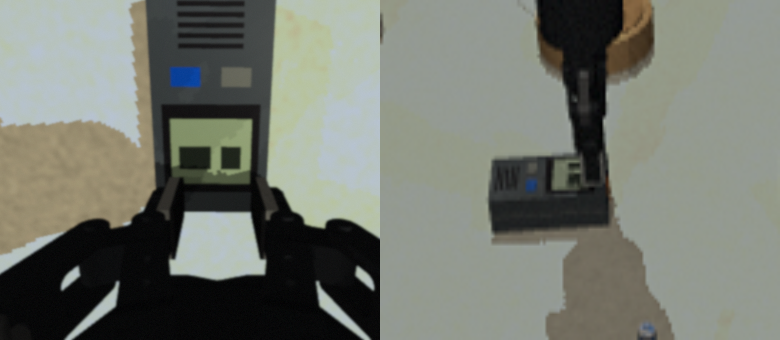

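Run:
```python
from h import *
s=read_camera('side'); w=read_camera('wrist')
print(proj(s,[[.538,.183,z] for z in(0,.02,.032,.045,.06)]))
print('corner desk',onz(s,259.5,186.5,0), 'corner top',onz(s,180+(603-380)/400*140,120+183/3.4,.032), 'foot top', onz(s,180+(490-380)/400*140,120+188/3.4,.032))
for z in (0.032,):
  for p in((146,60),(275,60),(160,210),(262,210)): print(p,onz(w,p[0]+100,p[1]+60,z))
print(proj(w,[[.538,.183,z] for z in(0,.02,.032,.045,.06)])-[100,60], get_state()['tcp_pos'],get_state()['finger_gap'])
```

```text
[[256.0703527  179.06835491]
 [255.48798808 173.22701053]
 [255.13260442 169.66237375]
 [254.74243501 165.74882231]
 [254.28541299 161.16471309]]
corner desk [0.53678138 0.14704219 0.        ] corner top [0.53967886 0.1614767  0.032     ] foot top [0.43978582 0.19532252 0.032     ]
(146, 60) [0.4640278  0.17176958 0.032     ]
(275, 60) [0.48154411 0.22907014 0.032     ]
(160, 210) [0.53873583 0.15158317 0.032     ]
(262, 210) [0.55465085 0.20366015 0.032     ]
[[216.07484041 170.73689961]
 [215.94413088 183.72320035]
 [215.85037817 193.03775364]
 [215.73196812 204.80207142]
 [215.56715793 221.17635322]] [0.53745268 0.18314669 0.00659534] 0.034075536534244416
```

The fingers closed to 34 mm without meeting anything, and the tips look level with the logger's top face. I'll open, raise a bit, and check where the fingertips really are.

Request:
send_rows:
  increments:
    - {"dx": 0,"dy": 0,"dz": 1,"roll": 0,"claw": -0.2}
    - {"dx": 0,"dy": 0,"dz": 2,"roll": 0,"claw": -0.2}
    - {"dx": 0,"dy": 0,"dz": 2,"roll": 0,"claw": -0.2}
    - {"dx": 0,"dy": 0,"dz": 2,"roll": 0,"claw": -0.2}
    - {"dx": 0,"dy": 0,"dz": 2,"roll": 0,"claw": -0.2}

```text
clock: 3.68
tcp_pos: [0.5365, 0.183, 0.0553]
orientation: [-0.001, 0.148, 0.989, -0.0]
wrist_force: [0.1, -0.7, 0.1]
finger_gap: 0.0343
grip_force: 0.0
```

Run:
```python
from h import *
s=read_camera('side'); w=read_camera('wrist'); p=get_state()['tcp_pos']; print(p,get_state()['finger_gap'])
P=[p+np.array([0,0,d]) for d in(-.03,0,.02,.04)]
print(proj(s,P)); print(proj(w,P))
a=s['image'][100:200,200:320]; cv2.imwrite('pics/w4.png',np.hstack([w['image'][60:400,100:480],cv2.resize(a,(408,340))]))
```

```text
[0.53667871 0.18308285 0.05553566] 0.03405555327487304
[[254.85091231 171.67932114]
 [253.94056493 162.62668796]
 [253.31708892 156.42674748]
 [252.67983794 150.08982655]]
[[316.3606604  218.17655232]
 [316.17143368 234.21946334]
 [316.00789278 248.08469475]
 [315.80035894 265.67970962]]
```

View pics/w4.png

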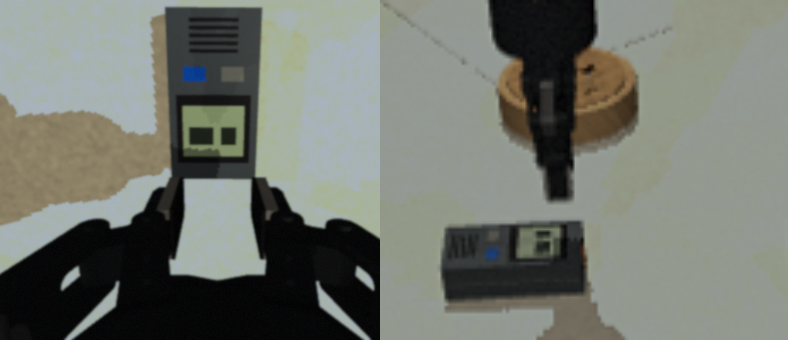

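The side crop shows the fingertips at about (252,159) full-frame. The reported TCP projects to v≈163–166, so the real tips sit about 22 mm higher than reported and the fingers closed just above the logger. I'll open and go lower in guarded steps.

Request:
send_rows:
  increments:
    - {"dx": 0,"dy": 0,"dz": 0,"roll": 0,"claw": 1}
    - {"dx": 0,"dy": 0,"dz": 0,"roll": 0,"claw": 1}
    - {"dx": 0,"dy": 0,"dz": -0.7,"roll": 0,"claw": 1}
    - {"dx": 0,"dy": 0,"dz": -1.6,"roll": 0,"claw": 1}
    - {"dx": 0,"dy": 0,"dz": -2.2,"roll": 0,"claw": 1}

```text
clock: 4.4
tcp_pos: [0.537, 0.1832, 0.0006]
orientation: [-0.0, 0.148, 0.989, -0.0]
wrist_force: [-0.1, 0.2, 0.2]
finger_gap: 0.0854
grip_force: 0.0
```

Request:
send_rows:
  increments:
    - {"dx": 0,"dy": 0,"dz": 0,"roll": 0,"claw": 1}
    - {"dx": 0,"dy": 0,"dz": -0.15,"roll": 0,"claw": 1}
    - {"dx": 0,"dy": 0,"dz": -0.3,"roll": 0,"claw": 1}
    - {"dx": 0,"dy": 0,"dz": -0.45,"roll": 0,"claw": 1}
    - {"dx": 0,"dy": 0,"dz": -0.45,"roll": 0,"claw": 1}

```text
clock: 5.03
tcp_pos: [0.5372, 0.1832, -0.0099]
orientation: [-0.0, 0.148, 0.989, -0.0]
wrist_force: [-0.5, -0.1, 0.1]
finger_gap: 0.0853
grip_force: 0.0
```

Request:
send_rows:
  grip_force: 20
  increments:
    - {"dx": 0,"dy": 0,"dz": 0,"roll": 0,"claw": 0}
    - {"dx": 0,"dy": 0,"dz": 0,"roll": 0,"claw": 0}
    - {"dx": 0,"dy": 0,"dz": 0,"roll": 0,"claw": 0}
    - {"dx": 0,"dy": 0,"dz": 0,"roll": 0,"claw": 0}
    - {"dx": 0,"dy": 0,"dz": 0,"roll": 0,"claw": 0}

```text
clock: 5.65
tcp_pos: [0.5376, 0.183, -0.0093]
orientation: [0.0, 0.148, 0.989, -0.0]
wrist_force: [-1.3, -2.1, 4.9]
finger_gap: 0.0576
grip_force: 22.1
```

Gripped at 57.6 mm. I'll lift slowly and let it swing about the pads.

Request:
send_rows:
  increments:
    - {"dx": 0,"dy": 0,"dz": 0.3,"roll": 0,"claw": 0}
    - {"dx": 0,"dy": 0,"dz": 0.7,"roll": 0,"claw": 0}
    - {"dx": 0,"dy": 0,"dz": 1.1,"roll": 0,"claw": 0}
    - {"dx": 0,"dy": 0,"dz": 1.5,"roll": 0,"claw": 0}
    - {"dx": 0,"dy": 0,"dz": 1.5,"roll": 0,"claw": 0}

```text
clock: 6.28
tcp_pos: [0.5384, 0.1835, 0.029]
orientation: [0.001, 0.148, 0.989, 0.0]
wrist_force: [0.0, 0.8, -2.5]
finger_gap: 0.0576
grip_force: 22.4
```

Run:
```python
from h import *
s=read_camera('side'); w=read_camera('wrist'); print(get_state()['tcp_pos'],get_state()['finger_gap'])
a=s['image'][100:200,200:320]; cv2.imwrite('pics/w5.png',np.hstack([w['image'][60:400,100:480],cv2.resize(a,(408,340))]))
```

```text
[0.53744171 0.18326285 0.02791345] 0.057233362268589175
```

View pics/w5.png

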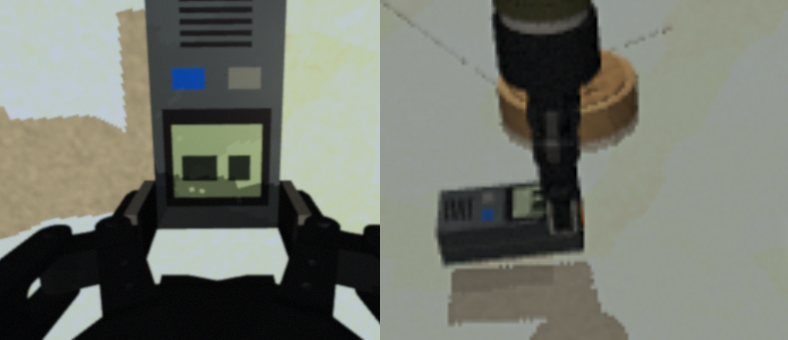

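The logger lifted almost rigid (wrist view, body at u 247–385), so the pads hold its tilt. I'll relax the opening in fine steps so that gravity can swing the foot down.

Request:
send_rows:
  increments:
    - {"dx": 0,"dy": 0,"dz": 0,"roll": 0,"claw": 0.3}
    - {"dx": 0,"dy": 0,"dz": 0,"roll": 0,"claw": 0.31}
    - {"dx": 0,"dy": 0,"dz": 0,"roll": 0,"claw": 0.32}
    - {"dx": 0,"dy": 0,"dz": 0,"roll": 0,"claw": 0.33}
    - {"dx": 0,"dy": 0,"dz": 0,"roll": 0,"claw": 0.335}

```text
clock: 7.0
tcp_pos: [0.5374, 0.1832, 0.0277]
orientation: [-0.0, 0.148, 0.989, 0.0]
wrist_force: [0.3, 0.1, -3.4]
finger_gap: 0.0571
grip_force: 22.4
```

Request:
send_rows:
  increments:
    - {"dx": 0,"dy": 0,"dz": 0,"roll": 0,"claw": 0.335}
    - {"dx": 0,"dy": 0,"dz": 0,"roll": 0,"claw": 0.338}
    - {"dx": 0,"dy": 0,"dz": 0,"roll": 0,"claw": 0.341}
    - {"dx": 0,"dy": 0,"dz": 0,"roll": 0,"claw": 0.344}
    - {"dx": 0,"dy": 0,"dz": 0,"roll": 0,"claw": 0.344}

```text
clock: 7.62
tcp_pos: [0.5374, 0.1832, 0.0278]
orientation: [0.0, 0.148, 0.989, 0.0]
wrist_force: [-0.2, 0.3, -3.0]
finger_gap: 0.057
grip_force: 19.2
```

Request:
send_rows:
  increments:
    - {"dx": 0,"dy": 0,"dz": 0,"roll": 0,"claw": 0.347}
    - {"dx": 0,"dy": 0,"dz": 0,"roll": 0,"claw": 0.35}
    - {"dx": 0,"dy": 0,"dz": 0,"roll": 0,"claw": 0.353}
    - {"dx": 0,"dy": 0,"dz": 0,"roll": 0,"claw": 0.353}
    - {"dx": 0,"dy": 0,"dz": 0,"roll": 0,"claw": 0.353}

```text
clock: 8.25
tcp_pos: [0.5374, 0.1833, 0.0278]
orientation: [0.0, 0.148, 0.989, 0.0]
wrist_force: [0.1, -0.1, -1.3]
finger_gap: 0.0577
grip_force: 6.7
```

The grip is now 6.7 N and half the weight is on the desk, so the foot has swung down. I'll keep lifting at this light grip.

Request:
send_rows:
  increments:
    - {"dx": 0,"dy": 0,"dz": 0.3,"roll": 0,"claw": 0.353}
    - {"dx": 0,"dy": 0,"dz": 0.6,"roll": 0,"claw": 0.353}
    - {"dx": 0,"dy": 0,"dz": 0.9,"roll": 0,"claw": 0.353}
    - {"dx": 0,"dy": 0,"dz": 1.2,"roll": 0,"claw": 0.353}
    - {"dx": 0,"dy": 0,"dz": 1.2,"roll": 0,"claw": 0.353}

```text
clock: 8.88
tcp_pos: [0.5388, 0.1833, 0.0591]
orientation: [0.001, 0.148, 0.989, 0.0]
wrist_force: [0.7, -1.3, 1.1]
finger_gap: 0.0579
grip_force: 6.1
```

Request:
send_rows:
  increments:
    - {"dx": 0,"dy": 0,"dz": 0.3,"roll": 0,"claw": 0.353}
    - {"dx": 0,"dy": 0,"dz": 0.6,"roll": 0,"claw": 0.353}
    - {"dx": 0,"dy": 0,"dz": 0.9,"roll": 0,"claw": 0.353}
    - {"dx": 0,"dy": 0,"dz": 1.1,"roll": 0,"claw": 0.353}
    - {"dx": 0,"dy": 0,"dz": 1.1,"roll": 0,"claw": 0.353}

```text
clock: 9.5
tcp_pos: [0.5377, 0.1833, 0.0858]
orientation: [0.0, 0.148, 0.989, 0.0]
wrist_force: [-0.1, -0.2, -3.4]
finger_gap: 0.058
grip_force: 4.8
```

Run:
```python
from h import *
s=read_camera('side'); w=read_camera('wrist'); print(get_state()['tcp_pos'],get_state()['finger_gap'])
a=s['image'][100:200,200:320]; cv2.imwrite('pics/w6.png',np.hstack([w['image'][60:400,100:480],cv2.resize(a,(408,340))]))
```

```text
[0.53725465 0.18322558 0.08514934] 0.05767003850803635
```

View pics/w6.png

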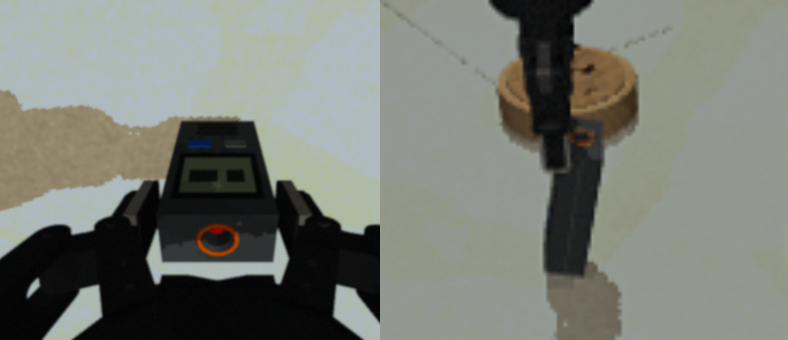

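The wrist view shows the orange ring at about (318,300), and the side view shows the logger hanging steeply with its ring at (259,140) and foot edge at about (254,180). It is nearly upright and clear of the desk. Next I'll triangulate the ring and estimate the tilt.

```bash
cat >> h.py <<'E'
def ring(c,R=None):
    im=c['image']; h=cv2.cvtColor(im,cv2.COLOR_BGR2HSV); m=((h[...,0]<16)&(h[...,1]>170)&(h[...,2]>90)).astype(np.uint8)
    if R: k=np.zeros_like(m); k[R]=1; m*=k
    ys,xs=np.nonzero(m); return len(xs),(xs.min()+xs.max())/2,(ys.min()+ys.max())/2
def tri(a,pa,b,pb):
    o,d=ray(a,*pa); p,e=ray(b,*pb); A=np.c_[d,-e]; t=np.linalg.lstsq(A,p-o,rcond=None)[0]
    return (o+d*t[0]+p+e*t[1])/2, np.linalg.norm(o+d*t[0]-p-e*t[1])
E
python3 - <<'E'
from h import *
s=read_camera('side'); w=read_camera('wrist'); t=read_camera('top')
rw=ring(w,(slice(270,330),slice(290,350))); rs=ring(s,(slice(132,150),slice(250,272))); print(rw,rs)
H,e=tri(w,rw[1:],s,rs[1:]); print('H',H,e)
u=np.array([.956,-.293,0]); wd=np.array([.293,.956,0]); z=np.array([0,0,1])
for th in (60,65,70,75,80,85,90):
    a=np.radians(th); ax=np.cos(a)*u+np.sin(a)*z; n=-np.sin(a)*u+np.cos(a)*z
    F=H-.11*ax-.029*wd; print(th,proj(s,[F+.016*n,F-.016*n]).round(1).tolist(),'lowest z',(F-.016*n)[2].round(4))
print('obs',[(200+165/3.4,100+273/3.4),(200+205/3.4,100+275/3.4)])
E
```

```text
(450, np.float64(317.5), np.float64(300.0)) (3, np.float64(259.0), np.float64(139.5))
H [0.55494393 0.17871641 0.12609456] 0.00035089741900691464
60 [[235.4, 174.7], [246.5, 179.0]] lowest z 0.0228
65 [[238.6, 176.3], [250.0, 179.7]] lowest z 0.0196
70 [[242.0, 177.6], [253.6, 180.3]] lowest z 0.0173
75 [[245.4, 178.7], [257.2, 180.5]] lowest z 0.0157
80 [[248.9, 179.5], [260.8, 180.5]] lowest z 0.015
85 [[252.5, 180.1], [264.4, 180.3]] lowest z 0.0151
90 [[256.1, 180.5], [268.0, 179.8]] lowest z 0.0161
obs [(248.52941176470588, 180.29411764705884), (260.29411764705884, 180.88235294117646)]
```

The tilt is about 80° with the foot 15 mm up. At this lean it will settle onto its foot, so I'll lower it, nudge it toward the robot to finish righting, and read the force.

Request:
send_rows:
  increments:
    - {"dx": 0,"dy": 0,"dz": -0.3,"roll": 0,"claw": 0.353}
    - {"dx": 0,"dy": 0,"dz": -0.62,"roll": 0,"claw": 0.353}
    - {"dx": -0.2,"dy": 0.06,"dz": -0.64,"roll": 0,"claw": 0.353}
    - {"dx": -0.4,"dy": 0.12,"dz": -0.64,"roll": 0,"claw": 0.353}
    - {"dx": -0.55,"dy": 0.17,"dz": -0.64,"roll": 0,"claw": 0.353}

```text
clock: 10.38
tcp_pos: [0.5227, 0.1876, 0.069]
orientation: [-0.0, 0.148, 0.989, -0.0]
wrist_force: [0.1, 0.3, -3.5]
finger_gap: 0.058
grip_force: 5.4
```

```bash
cat > tilt.py <<'E'
from h import *
s=read_camera('side'); w=read_camera('wrist'); st=get_state(); print(st['tcp_pos'],st['finger_gap'],st['wrist_force'])
h=cv2.cvtColor(w['image'],cv2.COLOR_BGR2HSV); m=((h[...,0]<16)&(h[...,1]>170)&(h[...,2]>90)).astype(np.uint8)
m[:, :230]=0; m[:,410:]=0
n,l,q,cc=cv2.connectedComponentsWithStats(cv2.dilate(m,np.ones((3,3)))); i=1+q[1:,4].argmax(); print('wrist ring',q[i])
pw=(q[i,0]+q[i,2]/2-.5,q[i,1]+q[i,3]/2-.5)
for z in(.108,.11,.112): print(z,onz(w,*pw,z))
g=cv2.cvtColor(s['image'],cv2.COLOR_BGR2HSV); k=((g[...,0]<16)&(g[...,1]>140)&(g[...,2]>80)).astype(np.uint8)
p=proj(s,onz(w,*pw,.11))[0]; x,y=map(int,p); k2=k[y-7:y+8,x-9:x+10]; ys,xs=np.nonzero(k2); print('pred side',p,'obs',len(xs),xs.mean()+x-9 if len(xs) else 0,ys.mean()+y-7 if len(xs) else 0)
E
python3 tilt.py
```

```text
[0.52271852 0.18765807 0.06914088] 0.05779660609315415 [ 0.11076502  0.68016009 -2.23659999]
wrist ring [295 287  46  34 758]
0.108 [0.543222   0.18226467 0.108     ]
0.11 [0.54190956 0.18266382 0.11      ]
0.112 [0.54059712 0.18306296 0.112     ]
pred side [254.18504932 145.09046823] obs 9 254.22222222222223 145.11111111111111
```

Request:
send_rows:
  increments:
    - {"dx": 0,"dy": 0,"dz": -0.06,"roll": 0,"claw": 0.353}
    - {"dx": 0,"dy": 0,"dz": -0.12,"roll": 0,"claw": 0.353}
    - {"dx": 0,"dy": 0,"dz": -0.12,"roll": 0,"claw": 0.353}
    - {"dx": -0.2,"dy": 0.06,"dz": -0.12,"roll": 0,"claw": 0.353}
    - {"dx": -0.3,"dy": 0.09,"dz": -0.12,"roll": 0,"claw": 0.353}

```text
clock: 11.1
tcp_pos: [0.5165, 0.19, 0.0669]
orientation: [0.001, 0.148, 0.989, 0.0]
wrist_force: [-0.5, -0.8, 3.5]
finger_gap: 0.0578
grip_force: 6.1
```

```bash
python3 tilt.py
```

```text
[0.51618218 0.19005133 0.06680876] 0.05768431036905937 [-0.95182095 -0.64965374  5.01170681]
wrist ring [295 287  46  37 825]
0.108 [0.53619765 0.1847484  0.108     ]
0.11 [0.53486709 0.18515115 0.11      ]
0.112 [0.53353653 0.18555391 0.112     ]
pred side [251.31616166 145.16612184] obs 11 251.45454545454544 145.1818181818182
```

It has contact with the desk, with about 5 N upward on the hand. I'll ease the push and open.

Request:
send_rows:
  increments:
    - {"dx": -0.05,"dy": 0.015,"dz": -0.06,"roll": 0,"claw": 0.353}
    - {"dx": -0.05,"dy": 0.015,"dz": 0,"roll": 0,"claw": 0.36}
    - {"dx": -0.05,"dy": 0.015,"dz": 0,"roll": 0,"claw": 0.37}
    - {"dx": -0.05,"dy": 0.015,"dz": 0,"roll": 0,"claw": 0.45}
    - {"dx": -0.05,"dy": 0.015,"dz": 0,"roll": 0,"claw": 0.6}

```text
clock: 11.82
tcp_pos: [0.5148, 0.1901, 0.066]
orientation: [-0.0, 0.148, 0.989, -0.0]
wrist_force: [-0.2, 0.8, -0.6]
finger_gap: 0.0682
grip_force: 0.0
```

```bash
python3 tilt.py
```

```text
[0.51482829 0.19008271 0.06610381] 0.06783216543757085 [-0.00101823 -0.20417069  0.29130977]
wrist ring [295 266  45  41 635]
0.108 [0.52445719 0.18776908 0.108     ]
0.11 [0.52328743 0.18812879 0.11      ]
0.112 [0.52211768 0.1884885  0.112     ]
pred side [246.71240624 145.50279396] obs 5 250.60000000000002 145.2
```

Request:
send_rows:
  increments:
    - {"dx": 0,"dy": 0,"dz": 0,"roll": 0,"claw": 1}
    - {"dx": 0,"dy": 0,"dz": 0,"roll": 0,"claw": 1}
    - {"dx": 0,"dy": 0,"dz": 1.5,"roll": 0,"claw": 1}
    - {"dx": 0,"dy": 0,"dz": 3.5,"roll": 0,"claw": 1}
    - {"dx": 0,"dy": 0,"dz": 5.5,"roll": 0,"claw": 1}

```text
clock: 12.55
tcp_pos: [0.5146, 0.1901, 0.2051]
orientation: [-0.0, 0.148, 0.989, -0.0]
wrist_force: [1.6, 0.4, 0.5]
finger_gap: 0.0854
grip_force: 0.0
```

Request:
send_rows:
  increments:
    - {"dx": -0.6,"dy": -1.5,"dz": 1,"roll": 0,"claw": 1}
    - {"dx": -1.1,"dy": -3.5,"dz": 2,"roll": 0,"claw": 1}
    - {"dx": -1.1,"dy": -5.5,"dz": 2,"roll": 0,"claw": 1}
    - {"dx": -1.1,"dy": -5.5,"dz": 2,"roll": 0,"claw": 1}
    - {"dx": -1.1,"dy": -5.5,"dz": 2,"roll": 0,"claw": 1}

```text
clock: 13.18
tcp_pos: [0.4873, 0.0527, 0.2537]
orientation: [-0.0, 0.148, 0.989, 0.0]
wrist_force: [0.2, 0.7, 0.4]
finger_gap: 0.0854
grip_force: 0.0
```

```bash
cat > look.py <<'E'
from h import *
import sys
s=read_camera('side'); t=read_camera('top'); w=read_camera('wrist'); st=get_state(); print(st['clock'],st['tcp_pos'])
def comps(c,name):
    g=cv2.cvtColor(c['image'],cv2.COLOR_BGR2HSV)
    k=((g[...,0]<16)&(g[...,1]>150)&(g[...,2]>90)).astype(np.uint8)
    p=proj(c,[.523,.188,.11])[0]; x,y=map(int,p); r=40 if name=='wrist' else 9
    if not(r<x<640-r and r<y<400-r): print(name,'out',p); return
    ys,xs=np.nonzero(k[y-r:y+r,x-r:x+r])
    if len(xs): q=((xs.min()+xs.max())/2+x-r,(ys.min()+ys.max())/2+y-r); print(name,len(xs),q,'ext',np.ptp(xs)+1,np.ptp(ys)+1,onz(c,*q,.11)); return q
a=comps(s,'side'); b=comps(t,'top'); d=comps(w,'wrist')
if a and b: print('side/top',tri(s,a,t,b))
if a and d: print('side/wrist',tri(s,a,w,d))
E
python3 look.py
python3 - <<'E'
from h import *
s=read_camera('side')['image'][110:210,200:320]; t=read_camera('top')['image'][205:295,215:323]
cv2.imwrite('pics/w7.png',np.hstack([cv2.resize(s,(400,333)),cv2.resize(t,(400,333))]))
E
```

```text
13.325 [0.48727001 0.05367983 0.25345858]
side 4 (np.float64(245.5), np.float64(145.5)) ext 6 4 [0.52036409 0.18934092 0.11      ]
top 3 (np.float64(252.0), np.float64(243.0)) ext 5 3 [0.52287921 0.19002348 0.11      ]
wrist 184 (np.float64(448.0), np.float64(178.5)) ext 21 20 [0.52276072 0.18853072 0.11      ]
side/top (array([0.52177462, 0.19039772, 0.10914871]), np.float64(0.0023010060895015698))
side/wrist (array([0.52116887, 0.18798965, 0.11119471]), np.float64(0.0023010934753507164))
```

The reset hole triangulates to about (0.522, 0.189, 0.110), so the logger is standing at full height and free. Next I'll go above the probe (side and block estimates agree on (0.484, -0.153)) and re-measure with the wrist camera.

Request:
send_rows:
  increments:
    - {"dx": 0,"dy": -1.7,"dz": 0,"roll": 0,"claw": 0.3}
    - {"dx": -0.1,"dy": -3.8,"dz": 0,"roll": 0,"claw": 0.3}
    - {"dx": -0.15,"dy": -6,"dz": 0,"roll": 0,"claw": 0.3}
    - {"dx": -0.15,"dy": -7.6,"dz": 0,"roll": 0,"claw": 0.3}
    - {"dx": -0.15,"dy": -8.2,"dz": 0,"roll": 0,"claw": 0.3}

```text
clock: 14.05
tcp_pos: [0.4838, -0.1537, 0.2534]
orientation: [-0.0, 0.149, 0.989, 0.0]
wrist_force: [0.1, 0.7, -0.1]
finger_gap: 0.0555
grip_force: 0.0
```

```bash
cat > sty.py <<'E'
from h import *
def blue(c,R=None):
    h=cv2.cvtColor(c['image'],cv2.COLOR_BGR2HSV); m=((h[...,0]>100)&(h[...,0]<128)&(h[...,1]>110)&(h[...,2]>30)).astype(np.uint8)
    if R is not None: k=np.zeros_like(m); k[R]=1; m=m*k
    n,l,q,cc=cv2.connectedComponentsWithStats(m); return l,q
E
python3 - <<'E'
from sty import *
w=read_camera('wrist'); st=get_state(); print(st['tcp_pos'])
l,q=blue(w); i=1+q[1:,4].argmax(); print(q[i]); ys,xs=np.nonzero(l==i)
print('pred',proj(w,[[.484,-.153,.155],[.484,-.153,.045]]))
for v in np.unique(ys)[::6]: r=xs[ys==v]; print(v,r.min(),r.max())
cv2.imwrite('pics/w8.png',w['image'])
E
```

```text
[ 0.48389358 -0.15441783  0.25333279]
[316 172   8  15  88]
pred [[317.29250767 193.81745493]
 [317.27641563 172.49856245]]
172 320 321
178 316 322
184 316 323
```

The wrist camera puts the handle at u≈319.5, v 172–186, about 1.6 mm off the prediction. I'll descend, grip firmly and check.

Request:
send_rows:
  increments:
    - {"dx": 0.02,"dy": 0.1,"dz": -1.2,"roll": 0,"claw": 0.3}
    - {"dx": 0.02,"dy": 0.1,"dz": -3,"roll": 0,"claw": 0.3}
    - {"dx": 0.02,"dy": 0.1,"dz": -4.8,"roll": 0,"claw": 0.3}
    - {"dx": 0.02,"dy": 0.1,"dz": -6,"roll": 0,"claw": 0.3}
    - {"dx": 0.02,"dy": 0.1,"dz": -6.5,"roll": 0,"claw": 0.3}

```text
clock: 14.72
tcp_pos: [0.4831, -0.1477, 0.0895]
orientation: [-0.002, 0.147, 0.989, 0.001]
wrist_force: [0.1, -0.5, 0.1]
finger_gap: 0.0554
grip_force: 0.0
```

Request:
send_rows:
  grip_force: 60
  increments:
    - {"dx": 0,"dy": 0,"dz": 0,"roll": 0,"claw": 0.3}
    - {"dx": 0,"dy": 0,"dz": 0,"roll": 0,"claw": -0.3}
    - {"dx": 0,"dy": 0,"dz": 0,"roll": 0,"claw": -1}
    - {"dx": 0,"dy": 0,"dz": 0,"roll": 0,"claw": -1}
    - {"dx": 0,"dy": 0,"dz": 0,"roll": 0,"claw": -1}

```text
clock: 15.35
tcp_pos: [0.485, -0.1503, 0.0925]
orientation: [0.001, 0.148, 0.989, -0.0]
wrist_force: [-0.8, 0.5, 5.6]
finger_gap: 0.0107
grip_force: 58.4
```

Request:
send_rows:
  increments:
    - {"dx": 0,"dy": 0,"dz": 0.5,"roll": 0,"claw": -1}
    - {"dx": 0,"dy": 0,"dz": 1.5,"roll": 0,"claw": -1}
    - {"dx": 0,"dy": 0,"dz": 2.8,"roll": 0,"claw": -1}
    - {"dx": 0,"dy": 0,"dz": 4.2,"roll": 0,"claw": -1}
    - {"dx": 0,"dy": 0,"dz": 5.6,"roll": 0,"claw": -1}

```text
clock: 15.98
tcp_pos: [0.4838, -0.1498, 0.2329]
orientation: [-0.0, 0.148, 0.989, 0.0]
wrist_force: [0.6, 0.6, -0.8]
finger_gap: 0.0104
grip_force: 58.4
```

Request:
send_rows:
  increments:
    - {"dx": 0,"dy": 1,"dz": 0,"roll": 0,"claw": -1}
    - {"dx": 0.3,"dy": 3,"dz": 0,"roll": 0,"claw": -1}
    - {"dx": 0.5,"dy": 5,"dz": 0,"roll": 0,"claw": -1}
    - {"dx": 0.7,"dy": 7,"dz": 0,"roll": 0,"claw": -1}
    - {"dx": 0.7,"dy": 8,"dz": 0,"roll": 0,"claw": -1}

```text
clock: 16.6
tcp_pos: [0.5013, 0.0524, 0.2318]
orientation: [-0.0, 0.147, 0.989, 0.0]
wrist_force: [-0.0, -1.0, -0.5]
finger_gap: 0.0102
grip_force: 58.6
```

Run:
```python
from sty import *
st=get_state(); print(st['tcp_pos'],st['finger_gap'],st['wrist_force'])
p=st['tcp_pos']; out=[]
for n in('side','top','wrist'):
    c=read_camera(n); P=[p+np.array([0,0,d]) for d in(-.088,-.05,0)]; print(n,proj(c,P).round(1).tolist(),'hole',proj(c,[.522,.189,.11]).round(1))
    l,q=blue(c); print([r.tolist() for r in q[1:] if r[4]>6])
    x,y=map(int,proj(c,P)[1]); r=50 if n!='wrist' else 130
    out.append(cv2.resize(c['image'][max(0,y-r):y+r,max(0,x-r):x+r],(266,266),interpolation=cv2.INTER_CUBIC)); print('crop origin',max(0,x-r),max(0,y-r),'scale',266/2/r)
cv2.imwrite('pics/w9.png',np.hstack(out))
```

```text
[0.501318   0.05237536 0.23179349] 0.010202334341122924 [-0.00296658 -1.01939933 -0.50209414]
side [[252.3, 164.2], [250.9, 150.4], [248.9, 131.2]] hole [[246.1 145.4]]
[[65, 49, 10, 29, 45], [246, 124, 7, 27, 123]]
crop origin 200 100 scale 2.66
top [[303.6, 250.3], [303.1, 250.2], [302.5, 250.2]] hole [[252.4 243.3]]
[[629, 212, 11, 14, 68], [637, 226, 3, 8, 13], [630, 233, 10, 10, 54], [632, 244, 8, 10, 33], [632, 255, 8, 16, 49], [633, 271, 7, 11, 34], [634, 284, 6, 6, 14], [634, 290, 6, 8, 15], [635, 298, 5, 9, 15]]
crop origin 253 200 scale 2.66
wrist [[316.4, 196.9], [316.3, 209.6], [316.0, 234.2]] hole [[456.2 168.6]]
[[416, 146, 12, 2, 23], [308, 211, 17, 30, 275]]
crop origin 186 79 scale 1.023076923076923
```

View pics/w9.png

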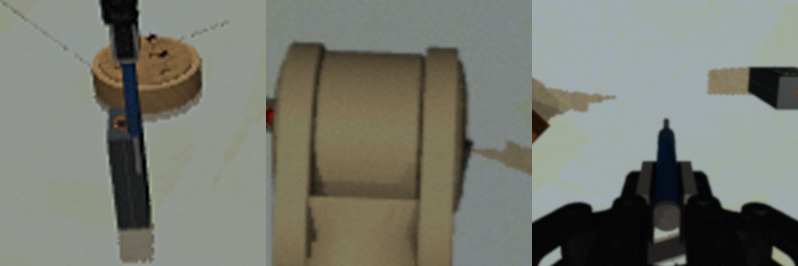

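The side crop shows the probe vertical in the grip with its tip at about (252.6,164.7) full-frame. In the wrist view its tip is at about (318,195), and the standing logger is at the right. I'll move beside the hole to measure tip and hole together in one view.

Request:
send_rows:
  increments:
    - {"dx": 0.1,"dy": 0.8,"dz": 0,"roll": 0,"claw": -1}
    - {"dx": 0.2,"dy": 2,"dz": 0,"roll": 0,"claw": -1}
    - {"dx": 0.3,"dy": 3.2,"dz": 0,"roll": 0,"claw": -1}
    - {"dx": 0.4,"dy": 4.1,"dz": 0,"roll": 0,"claw": -1}
    - {"dx": 0.4,"dy": 4.1,"dz": 0,"roll": 0,"claw": -1}

```text
clock: 17.38
tcp_pos: [0.5118, 0.1525, 0.2313]
orientation: [-0.0, 0.148, 0.989, -0.0]
wrist_force: [-1.4, -0.3, -0.6]
finger_gap: 0.0108
grip_force: 58.6
```

```bash
cat > meas.py <<'E'
from sty import *
w=read_camera('wrist'); st=get_state(); p=st['tcp_pos']; print(st['clock'],p,st['wrist_force'])
h=cv2.cvtColor(w['image'],cv2.COLOR_BGR2HSV)
k=((h[...,0]<16)&(h[...,1]>150)&(h[...,2]>90)).astype(np.uint8)
x,y=map(int,proj(w,[.522,.189,.11])[0]); R=25; ys,xs=np.nonzero(k[y-R:y+R,x-R:x+R])
q=((xs.min()+xs.max())/2+x-R,(ys.min()+ys.max())/2+y-R); print('ring',len(xs),q,np.ptp(xs)+1,np.ptp(ys)+1); H=onz(w,*q,.11); print('hole',H)
tz=p[2]-.0875; print('pred tip',proj(w,[p[0],p[1],tz]))
x,y=map(int,proj(w,[p[0],p[1],tz])[0]); g=h[y-14:y+16:2,x-9:x+12,2]; print(x-9,y-14); print(g)
E
python3 meas.py
```

```text
17.425 [0.51172247 0.15185536 0.23129849] [-0.03777691 -0.74367663  0.10906427]
ring 243 (np.float64(354.5), np.float64(188.5)) 22 22
hole [0.52323566 0.18851017 0.11      ]
pred tip [[315.70692791 196.90932659]]
306 182
[[132 134 133 133 132 132 134 135 135 135 134 132 131 130 128 126 117  91
   54  39  51]
 [142 143 141 140 140 141 142 149 147 142 142 142 143 141 137 137 129 106
   63  43  50]
 [168 166 165 166 169 170 168 168 166 165 165 166 168 165 161 163 156 131
   82  49  51]
 [172 171 171 173 174 171 167 169 168 167 169 167 169 168 168 169 160 137
   92  57  52]
 [169 171 172 174 174 172 172 171 169 170 168 168 169 169 169 166 161 139
   97  60  54]
 [168 169 170 171 173 174 175 177 176 175 172 172 168 168 168 167 164 150
  115  70  55]
 [168 171 172 171 172 171 172 171 165 150 135 131 141 155 164 168 168 161
  133  83  56]
 [169 169 172 169 170 168 166 155 126  86  56  51  69 103 139 161 170 162
  135  87  59]
 [168 167 170 170 169 167 162 151 113  68  41  40  52  87 132 161 170 164
  136  91  62]
 [169 168 168 169 167 168 164 150 113  68  43  39  52  86 130 159 166 160
  137  97  67]
 [169 169 169 168 168 167 164 146 110  64  39  37  48  81 124 156 166 165
  146 111  76]
 [168 168 168 170 171 162 147 119  78  46  33  29  38  56  93 130 151 161
  157 144 125]
 [167 169 166 160 143 111  78  49  32  27  27  25  25  28  37  54  82 118
  149 162 165]
 [169 167 160 136  93  50  26  25  26  25  21  23  24  27  24  28  40  70
  114 149 163]
 [168 165 148 113  61  30  24  26  23  24  25  28  27  27  27  26  28  43
   80 126 156]]
```

The tip sits about 1 mm from the TCP axis, and the hole is at (0.523, 0.1888). I'll move over the hole.

Request:
send_rows:
  increments:
    - {"dx": 0.1,"dy": 0.4,"dz": 0,"roll": 0,"claw": -1}
    - {"dx": 0.25,"dy": 0.9,"dz": 0,"roll": 0,"claw": -1}
    - {"dx": 0.41,"dy": 1.45,"dz": 0,"roll": 0,"claw": -1}
    - {"dx": 0.41,"dy": 1.45,"dz": 0,"roll": 0,"claw": -1}
    - {"dx": 0.41,"dy": 1.45,"dz": -0.8,"roll": 0,"claw": -1}

```text
clock: 18.05
tcp_pos: [0.523, 0.1894, 0.2124]
orientation: [0.001, 0.148, 0.989, 0.0]
wrist_force: [-0.6, -0.5, -0.9]
finger_gap: 0.0103
grip_force: 58.6
```

Request:
send_rows:
  increments:
    - {"dx": 0,"dy": 0,"dz": -0.2,"roll": 0,"claw": -1}
    - {"dx": 0,"dy": 0,"dz": -0.3,"roll": 0,"claw": -1}
    - {"dx": 0,"dy": 0,"dz": -0.3,"roll": 0,"claw": -1}
    - {"dx": 0,"dy": 0,"dz": -0.3,"roll": 0,"claw": -1}
    - {"dx": 0,"dy": 0,"dz": -0.3,"roll": 0,"claw": -1}

```text
clock: 18.68
tcp_pos: [0.5221, 0.1889, 0.2042]
orientation: [0.0, 0.148, 0.989, 0.0]
wrist_force: [-0.9, 0.0, -0.3]
finger_gap: 0.0101
grip_force: 58.6
```

Run:
```python
from sty import *
w=read_camera('wrist'); st=get_state(); p=st['tcp_pos']; print(st['clock'],p,st['wrist_force'])
h=cv2.cvtColor(w['image'],cv2.COLOR_BGR2HSV); k=((h[...,0]<16)&(h[...,1]>150)&(h[...,2]>90))
T=[p[0]+.0008,p[1]+.0008,p[2]-.0875]; print('tip',T,proj(w,T),'holepred',proj(w,[.5228,.189,.11]))
x,y=map(int,proj(w,[.5228,.189,.11])[0])
a=k[y-16:y+18,x-16:x+18]; ys,xs=np.nonzero(a); print(xs.min()+x-16,xs.max()+x-16,ys.min()+y-16,ys.max()+y-16)
for r in range(0,34,2): print(y-16+r,''.join('O' if k[y-16+r,c] else '%x'%(h[y-16+r,c,2]//16) for c in range(x-16,x+18)))
```

```text
18.725 [0.52209337 0.18888027 0.20410789] [-0.1778669  -0.38165625  0.02921481]
tip [np.float64(0.5228933658085246), np.float64(0.18968027108680913), np.float64(0.11660789248478684)] [[317.52703087 197.24843916]] holepred [[316.77184236 195.48097456]]
306 328 185 205
179 2222222222222222222222222222222222
181 3333333333333333333333333333333333
183 3333333333333333333333333333333333
185 3333333333345OOOOOOO54333333333333
187 333333334OOOOOOOOOOOOOOO5433333333
189 3333334OOOOOOOOOOO544OOOOO53333333
191 333334OOOO5OOOOOOOOO4445OOO5433333
193 322235OO534OOOOOOOOO54334OOO533333
195 212235O5323OOOOO545554323OOOO43333
197 211235O42124OOO32223321125OOO33333
199 322235OO53212222222211123OOO533333
201 333334OOOO32111222222224OOOO333333
203 3333334OOOOO4222222234OOOO53333333
205 333333334OOO5211111124OO5433333333
207 3333333333221111111111222333333333
209 3333333332211111111111112333333333
211 3333333332111121111111112233333333
```

The ring spans u 306–328, v 185–206 and the tip is inside it, within about 1 mm. I'll descend into the hole in guarded steps.

Request:
send_rows:
  increments:
    - {"dx": 0,"dy": -0.02,"dz": -0.15,"roll": 0,"claw": -1}
    - {"dx": 0,"dy": -0.02,"dz": -0.3,"roll": 0,"claw": -1}
    - {"dx": 0,"dy": -0.02,"dz": -0.45,"roll": 0,"claw": -1}
    - {"dx": 0,"dy": -0.02,"dz": -0.55,"roll": 0,"claw": -1}
    - {"dx": 0,"dy": -0.02,"dz": -0.55,"roll": 0,"claw": -1}

```text
clock: 19.35
tcp_pos: [0.5217, 0.1883, 0.1897]
orientation: [-0.0, 0.148, 0.989, -0.0]
wrist_force: [0.5, 0.2, 0.2]
finger_gap: 0.0102
grip_force: 58.6
```

Request:
send_rows:
  increments:
    - {"dx": 0,"dy": 0,"dz": -0.06,"roll": 0,"claw": -1}
    - {"dx": 0,"dy": 0,"dz": -0.12,"roll": 0,"claw": -1}
    - {"dx": 0,"dy": 0,"dz": -0.18,"roll": 0,"claw": -1}
    - {"dx": 0,"dy": 0,"dz": -0.22,"roll": 0,"claw": -1}
    - {"dx": 0,"dy": 0,"dz": -0.22,"roll": 0,"claw": -1}

```text
clock: 19.98
tcp_pos: [0.5221, 0.1884, 0.1848]
orientation: [0.0, 0.148, 0.989, 0.0]
wrist_force: [-0.2, 0.2, 2.7]
finger_gap: 0.0105
grip_force: 58.7
```

The force is 2.7 N at about 2.5 mm of travel, which matches the spring. I'll continue to the stop.

Request:
send_rows:
  increments:
    - {"dx": 0,"dy": 0,"dz": -0.04,"roll": 0,"claw": -1}
    - {"dx": 0,"dy": 0,"dz": -0.08,"roll": 0,"claw": -1}
    - {"dx": 0,"dy": 0,"dz": -0.12,"roll": 0,"claw": -1}
    - {"dx": 0,"dy": 0,"dz": -0.12,"roll": 0,"claw": -1}
    - {"dx": 0,"dy": 0,"dz": -0.12,"roll": 0,"claw": -1}

```text
clock: 20.6
tcp_pos: [0.5223, 0.1884, 0.1823]
orientation: [0.001, 0.148, 0.989, 0.0]
wrist_force: [-0.9, -0.2, 6.8]
finger_gap: 0.0104
grip_force: 59.6
```

Request:
send_rows:
  increments:
    - {"dx": 0,"dy": 0,"dz": -0.02,"roll": 0,"claw": -1}
    - {"dx": 0,"dy": 0,"dz": -0.04,"roll": 0,"claw": -1}
    - {"dx": 0,"dy": 0,"dz": -0.04,"roll": 0,"claw": -1}
    - {"dx": 0,"dy": 0,"dz": -0.04,"roll": 0,"claw": -1}
    - {"dx": 0,"dy": 0,"dz": -0.04,"roll": 0,"claw": -1}

```text
clock: 21.22
tcp_pos: [0.5226, 0.1884, 0.1821]
orientation: [0.001, 0.148, 0.989, 0.0]
wrist_force: [-2.6, -1.1, 10.2]
finger_gap: 0.0103
grip_force: 59.9
```

Run:
```python
from sty import *
st=get_state(); print(st['tcp_pos'],st['wrist_force'],st['finger_gap'])
for i in range(4): read_camera('side'); print(get_state()['wrist_force'].round(1),get_state()['tcp_pos'].round(4))
w=read_camera('wrist'); h=cv2.cvtColor(w['image'],cv2.COLOR_BGR2HSV); k=((h[...,0]<16)&(h[...,1]>150)&(h[...,2]>90))
x,y=map(int,proj(w,[.5228,.189,.11])[0]); ys,xs=np.nonzero(k[y-20:y+20,x-20:x+20]); print(x,y,xs.min()+x-20,xs.max()+x-20,ys.min()+y-20,ys.max()+y-20)
```

```text
[0.52261409 0.18840975 0.18206918] [-2.60312398 -1.05548999 10.20177661] 0.010314189899098346
[-1.7 -0.6 10.4] [0.5226 0.1884 0.1821]
[-2.  -0.3  9.5] [0.5226 0.1884 0.1821]
[-1.6 -0.6 10.4] [0.5226 0.1884 0.1821]
[-0.5 -0.6 10.7] [0.5226 0.1884 0.1821]
317 201 305 329 190 210
```

The button is at its stop: the force rose with no further travel and holds at about 10 N. I'll trim the small sideways load slightly, then check once and hand in.

Request:
send_rows:
  increments:
    - {"dx": -0.01,"dy": 0,"dz": 0.01,"roll": 0,"claw": -1}
    - {"dx": -0.02,"dy": 0,"dz": 0.015,"roll": 0,"claw": -1}
    - {"dx": -0.02,"dy": 0,"dz": 0.015,"roll": 0,"claw": -1}
    - {"dx": -0.02,"dy": 0,"dz": 0.015,"roll": 0,"claw": -1}
    - {"dx": -0.02,"dy": 0,"dz": 0.015,"roll": 0,"claw": -1}

```text
clock: 22.1
tcp_pos: [0.5222, 0.1885, 0.1822]
orientation: [0.001, 0.148, 0.989, 0.0]
wrist_force: [-0.7, 0.0, 9.3]
finger_gap: 0.0104
grip_force: 59.9
```

Run:
```python
from h import *
for i in range(4): read_camera('side'); s=get_state(); print(s['wrist_force'].round(1),s['tcp_pos'].round(4))
f=s['wrist_force']
if 6.5<f[2]<13: print(hand_in())
```

```text
[0.3 0.1 9. ] [0.5222 0.1885 0.1822]
[-0.6 -0.6  8.4] [0.5222 0.1885 0.1822]
[-1.5 -0.6  8.1] [0.5222 0.1885 0.1822]
[-0.7 -1.   9.2] [0.5222 0.1885 0.1822]
the job is handed in; nothing more can be done
None
```

The job is handed in: the logger stands upright by itself, and the gripped blue probe is holding the reset button down at about 9 N; I touched nothing else, though I took no final picture of the other items and no verdict came back.

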